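# Put the stacked ring weights on the flasks before the water bath

## Task

The four stoppered flasks are about to go into the water bath and each needs the ring weight of its own size, or it will float up. Take the stack of ring weights apart from the top down, smallest ring first, and lower each ring over the neck of the flask of the same rank in size (smallest ring on the smallest flask, and so on up to the largest), so that it sits level on the cone. It is glassware: let each ring down gently all the way rather than dropping it, leave the flasks standing where they are, and knock nothing over.

Things in the scene. Friction and masses are not known exactly. Their poses are not given: they have to be found in the camera images.
- ring_s: The smallest ring weight: plain ochre vinyl-coated lead ring, outside diameter 44 mm, bore 30 mm, 14 mm high, about 130 g. Lies flat (z up); origin on its axis at its underside. At the start it is on top of the stack, 54 mm above the bench (its underside); the stack steps in by 4 mm a ring. Grip it from above across the outside, fingertips not below its underside while it lies on another ring.
- ring_m: The second smallest ring weight: plain dark red vinyl-coated lead ring, outside diameter 52 mm, bore 36 mm, 16 mm high, about 200 g. Lies flat (z up); origin on its axis at its underside. At the start it is third from the bottom, 38 mm above the bench (its underside); the stack steps in by 4 mm a ring. Grip it from above across the outside, fingertips not below its underside while it lies on another ring.
- ring_l: The second largest ring weight: plain grey vinyl-coated lead ring, outside diameter 60 mm, bore 42 mm, 18 mm high, about 300 g. Lies flat (z up); origin on its axis at its underside. At the start it is second from the bottom, 20 mm above the bench (its underside); the stack steps in by 4 mm a ring. Grip it from above across the outside, fingertips not below its underside while it lies on another ring.
- ring_xl: The largest ring weight: plain navy-blue vinyl-coated lead ring, outside diameter 68 mm, bore 48 mm, 20 mm high, about 410 g. Lies flat (z up); origin on its axis at its underside. At the start it is at the bottom of the stack, on the bench (its underside); the stack steps in by 4 mm a ring. Grip it from above across the outside, fingertips not below its underside while it lies on another ring.
- flask_s: The smallest flask: loose upright amber conical flask with a black rubber stopper, base diameter 44 mm, cone tapering to a neck of 16 mm diameter (rim bead 18 mm) at 42 mm height, rim at 57 mm, top of stopper at 62 mm. Origin on its axis at the underside, z up. The ochre smallest ring passes over its stopper and neck and comes to rest level on the cone with its underside 22.5 mm above the flask's foot.
- flask_m: The second smallest flask: loose upright amber conical flask with a black rubber stopper, base diameter 54 mm, cone tapering to a neck of 22 mm diameter (rim bead 24 mm) at 52 mm height, rim at 68 mm, top of stopper at 73 mm. Origin on its axis at the underside, z up. The dark red second smallest ring passes over its stopper and neck and comes to rest level on the cone with its underside 30 mm above the flask's foot.
- flask_l: The second largest flask: loose upright amber conical flask with a black rubber stopper, base diameter 68 mm, cone tapering to a neck of 28 mm diameter (rim bead 30 mm) at 66 mm height, rim at 83 mm, top of stopper at 88 mm. Origin on its axis at the underside, z up. The grey second largest ring passes over its stopper and neck and comes to rest level on the cone with its underside 43 mm above the flask's foot.
- flask_xl: The largest flask: loose upright amber conical flask with a black rubber stopper, base diameter 86 mm, cone tapering to a neck of 34 mm diameter (rim bead 36 mm) at 84 mm height, rim at 102 mm, top of stopper at 107 mm. Origin on its axis at the underside, z up. The navy-blue largest ring passes over its stopper and neck and comes to rest level on the cone with its underside 61 mm above the flask's foot.
- specimen_cup: Bystander: clear specimen cup with yellow lid, 62 mm diameter, 61 mm high, loose, upright; origin at the centre of its underside. To stay standing.
- white_bottle: Bystander: white plastic bottle, 64 mm diameter, 131 mm high, loose, upright; origin at the centre of its underside. To stay standing.

How it is judged:
By the outcome, as a careful person would: the job done as asked, in the order asked, and still so for the second after the job is handed in, with the robot touching nothing.
It also fails if it takes over 128 s, if anything falls off the work surface, if the arm or the gripper's body presses on something with over 40 N, if the wrist force passes 120 N, or if a joint passes its speed limit or range.

## Robot

A 6-joint arm with a two-finger parallel gripper is mounted at the origin on a cart in front of the work surface, level with it; the furniture and walls round the work are solid. World frame = base frame: x ahead of the robot, y to its left, z up, the work surface at z = 0. Lengths are in m, angles in degrees, forces in N, time in s.
With the tool pointing down it reaches from about 0.4 to 0.825 m from the base axis. Payload 7 kg.
Tool frame: the origin (TCP) lies at the centre of the arm's flange, where the gripper is bolted on; the fingertips stand 178 mm ahead of it and the grasp point (between the pads) lies 159 mm ahead of it (tip_reach is the distance from the TCP to the fingertips, in m); z points along the fingers, y is the line along which they close (so a half turn about z gives the same grasp; the last joint's range is limited). The gripper opens to 88 mm and grips with 3 to 60 N. Pads are 19 mm wide; open, the fingers measure 130 mm over their backs; the gripper's body (78 mm by 193 mm) begins 47 mm behind the grasp point.
Start: joints at [84.632, 20.546, 0.682, 0, -70.136, -16.507], TCP at [0.252, 0.626, 0.405] pointing down, gripper open.
Joint ranges: [-176.03, 176.03], [-82.01, 121.73], [-58.28, 71.71], [-173.87, 95.51], [-174.79, -0.11], [-173.66, 173.66]. Speed limits (degrees/s): [136.94, 136.94, 172.46, 180, 180, 180].

## Interface

Orientations are given as [roll, pitch, yaw] about the fixed x, y, z axes, in that order (R = Rz(yaw) Ry(pitch) Rx(roll)).
In Python, from plant import * gives the robot as it stands.
- The arm moves only by the shell command python3 -m handwheel 'ROWS'. ROWS is JSON, a list of rows, each a list of 7 numbers: the opening, from -1 (shut) to 1 (fully open), then the shift along the tool's x, y, z as a fraction of full scale, then the turn, a rotation vector about the tool's x, y, z as a fraction of full scale. A call has 1 to 5 rows; each row shifts and turns the commanded pose from where the row before left it, along the tool's axes as they then stand; what a row does not reach is not made up. Full scale, the value 1, is 0.025 m for a shift and 6 degrees for a turn. A row lasts 1/8 s, in which the tool goes at most 62.5 mm and 10.7 degrees, less where a joint would pass 70% of its speed; a pose out of reach is approached as far as the arm can. A call with a number of a shift or a turn outside -1 to 1 is refused whole. A call with a gripper value outside its range is refused whole. The fingers move at their own pace and stop on an object; the grip force is fixed at half the most. Time passes only in rows, so rows that do not move let the fingers close. It gives the time, the measured TCP pose, the force, the opening and the grip force at its end, in the units of the state.
- get_obs(): the state, without advancing time (a new reading comes with each control period).
- snapshot(name): name is "scene" or "top" or "wrist"; returns a dict with "color" (384x512x3 uint8, red, green, blue), "fx", "fy", "cx", "cy" (pixels), "R" (3x3) and "t" (3): a world point X has camera coordinates R X + t; the wrist camera has in their place "tool_from_camera" (4x4, takes a point from camera to tool coordinates, whose origin is the TCP and whose axes are the flange's). Camera axes: x right, y down, z forward; pixel columns grow to the right and rows downward; lengths in m; the calibration is good to about 2 mm. A picture is of the moment at which its call begins: read the wrist's pose just before it. There is no depth.
- close_job(): hands the job in; it is judged then, once.
The state is a dict: "clock": time; "joint_pos": joint angles; "qvel": joint speeds; "tau": joint torques, N m; "tool_pos": TCP position; "orientation": TCP orientation; "force": force on the tool from outside, world axes, zero at the start; "moment": the same for the moment, N m; "opening": finger opening in m; "gripper_force": force on a finger pad.
Only numpy, scipy, OpenCV 4.12 (cv2) and the standard library are available. Lean on these libraries where they do the work, as an engineer would, in place of code of your own. Each camera call takes 0.05 s, during which the arm holds its last target. There are 200 camera calls.

## Working session

There is one attempt and no reset: what is moved stays moved. The work goes in short steps, Python scripts to look and compute and a shell command to move; the robot and the scene stay as the last step left them, time stands still between calls to the robot, and variables do not carry over. Pictures are saved under pics/ and viewed, at most 14 in all, crops included, and the job is handed in when it is done.

```bash
ls; mkdir -p pics; python3 - <<'E'
from plant import *
import cv2, numpy as np
o=get_obs(); print({k:np.round(v,3).tolist() for k,v in o.items()})
for n in ("scene","top"):
    s=snapshot(n); cv2.imwrite(f"pics/{n}0.png",s["color"][:,:,::-1]); print(n,s["fx"],s["cx"],s["cy"],np.round(s["R"],3).tolist(),np.round(s["t"],3).tolist())
s=snapshot("wrist");print(s["fx"],s["cx"],s["cy"],np.round(s["tool_from_camera"],4).tolist())
E
```

```text
pics
{'clock': 0.0, 'joint_pos': [84.632, 20.59, 0.635, -0.019, -70.135, -16.507], 'qvel': [-0.003, -0.033, 0.082, -0.014, -0.0, -0.037], 'tau': [-0.002, -58.272, 29.306, 6.998, 0.007, -0.0], 'tool_pos': [0.251, 0.626, 0.404], 'orientation': [179.909, -0.009, -21.881], 'force': [0.162, -0.172, 0.487], 'moment': [-0.031, 0.043, -0.046], 'gripper_force': 0.0, 'opening': 0.088}
scene 369.18364998646365 256.15752784532594 193.7098447124678 [[-0.581, -0.814, -0.009], [-0.502, 0.367, -0.783], [0.64, -0.451, -0.622]] [0.265, 0.355, 0.607]
top 483.1018204596231 261.29229599135607 191.9921895855425 [[0.077, -0.997, -0.001], [-0.975, -0.075, -0.209], [0.208, 0.017, -0.978]] [-0.084, 0.532, 1.344]
274.62180871054596 254.34212423970826 195.2907842423237 [[0.0001, -0.969, -0.247, 0.0651], [1.0, -0.0001, 0.0008, -0.0003], [-0.0008, -0.247, 0.969, 0.0203], [0.0, 0.0, 0.0, 1.0]]
```

View pics/top0.png

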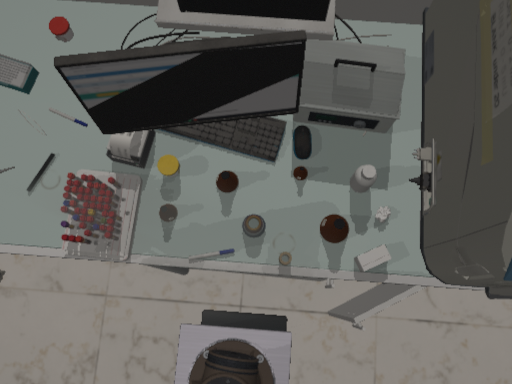

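View pics/scene0.png

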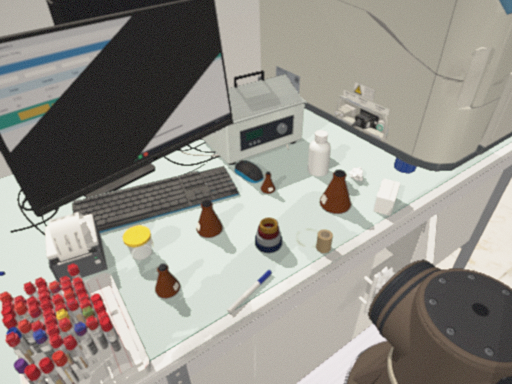

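The top view shows the flasks at about (227,182), (168,212), (300,173) and (334,229), and the stack at (254,225). The cup is at (168,166) and the bottle at (366,176). In the scene view the same flasks are at (208,220), (167,282), (268,183) and (337,190), and the stack is at (268,235). Next I'll enlarge both views to pick out the tops.

```bash
python3 - <<'E'
import cv2, numpy as np
a=cv2.imread("pics/top0.png")[135:275,150:400]; b=cv2.imread("pics/scene0.png")[120:310,110:410]
a=cv2.resize(a,None,fx=3,fy=3,interpolation=cv2.INTER_CUBIC)
b=cv2.resize(b,None,fx=2.6,fy=2.6,interpolation=cv2.INTER_CUBIC)
cv2.imwrite("pics/a.png",a); cv2.imwrite("pics/b.png",b)
E
```

```text
(no output)
```

View pics/a.png

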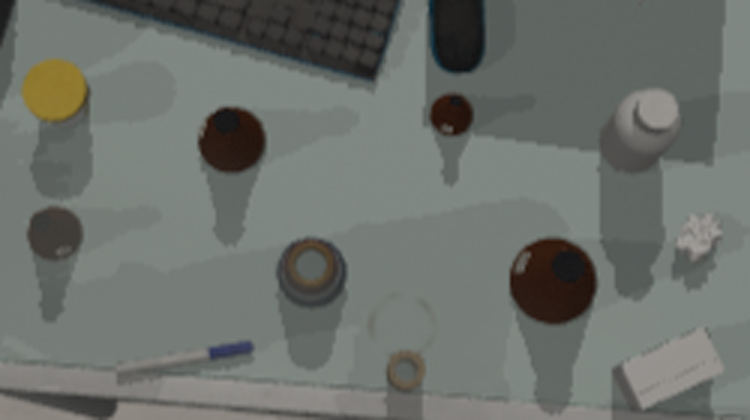

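View pics/b.png

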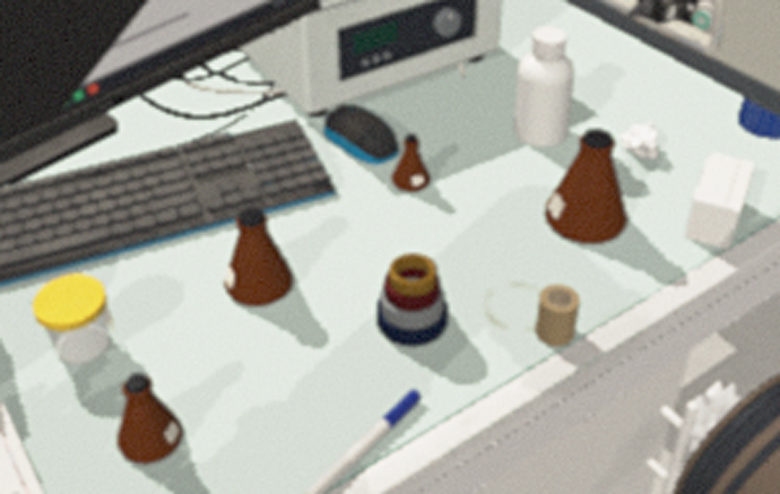

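Enlarged, the flasks rank by size as xl (right), l (centre), m (left) and s (by the mouse). The stoppers show up clearly, so I'll cast rays at the known heights.

```bash
cat > h.py <<'E'
from plant import *
import numpy as np, cv2
from scipy.spatial.transform import Rotation as Ro
def cast(s,uv,z,pose=None):
    d=np.array([(uv[0]-s["cx"])/s["fx"],(uv[1]-s["cy"])/s["fy"],1.])
    if pose is None: R=np.array(s["R"]).T; c=-R@np.array(s["t"])
    else:
        T=np.array(s["tool_from_camera"]); R=pose[0]@T[:3,:3]; c=pose[0]@T[:3,3]+pose[1]
    d=R@d; return c+d*(z-c[2])/d[2]
def pose():
    o=get_obs(); return Ro.from_euler("xyz",o["orientation"],degrees=True).as_matrix(),np.array(o["tool_pos"])
E
python3 - <<'E'
from h import *
t=snapshot("top"); s=snapshot("scene")
for n,a,b,z in [("l",(225.3,175.3),(206.5,203.5),.088),("xl",(339.7,224),(339.6,173.5),.107),("s",(302,168.7),(268,173.8),.062),("m",None,(162.7,267.3),.073),("ring",(253.7,223),(269.2,224.6),.068),("cup",(168.3,165),(137,236),.061),("bottle",(369,171),(321,133.5),.131)]:
    print(n, a and cast(t,a,z).round(3), cast(s,b,z).round(3))
for n,a,r in [("l",(227.3,181.7),.01),("xl",(334.3,228.7),.01),("s",(300.3,173),.01),("m",(168.3,212.7),.01)]: print(n,"base",cast(t,a,r).round(3))
print("cork",cast(t,(285.3,258),.04),"edge",cast(t,(150,258),0),cast(t,(400,274),0))
E
```

```text
l [0.571 0.063 0.088] [0.57  0.065 0.088]
xl [ 0.453 -0.266  0.107] [ 0.452 -0.261  0.107]
s [ 0.614 -0.156  0.062] [ 0.61  -0.151  0.062]
m None [0.462 0.23  0.073]
ring [ 0.443 -0.028  0.068] [ 0.439 -0.026  0.068]
cup [0.596 0.234 0.061] [0.592 0.236 0.061]
bottle [ 0.603 -0.336  0.131] [ 0.602 -0.335  0.131]
l base [0.571 0.063 0.01 ]
xl base [ 0.453 -0.265  0.01 ]
s base [ 0.614 -0.155  0.01 ]
m base [0.463 0.229 0.01 ]
cork [ 0.35389562 -0.12535012  0.04      ] edge [0.32663455 0.26843953 0.        ] [ 0.33642563 -0.46288703  0.        ]
```

```bash
python3 -m handwheel '[[1,0,0,0,0,0,-0.912],[1,0,0,0,0,0,-0.912],[1,0,0,0,0,0,-0.912],[1,0,0,0,0,0,-0.912],[1,0,0,0,0,0,0]]' 
python3 -m handwheel '[[1,0.76,1,0,0,0,0],[1,0.76,1,0,0,0,0],[1,0.76,1,0,0,0,0],[1,0.76,1,0,0,0,0],[1,0.76,1,0,0,0,0]]'
```

```text
clock: 0.88
tool_pos: [0.2515, 0.6263, 0.4045]
orientation: [180.0, 0.0, -0.0]
force: [-0.3, 0.3, 1.0]
opening: 0.0878
gripper_force: 0.0
clock: 1.5
tool_pos: [0.3479, 0.4989, 0.4051]
orientation: [-180.0, -0.0, -0.1]
force: [1.3, -1.0, -0.9]
opening: 0.0877
gripper_force: 0.0
```

```bash
python3 -m handwheel '[[1,0.76,1,0,0,0,0],[1,0.76,1,0,0,0,0],[1,0.76,1,0,0,0,0],[1,0.76,1,0,0,0,0],[1,0.7,1,0,0,0,0]]' | head -2
python3 -m handwheel '[[1,0,1,0,0,0,0],[1,0,1,0,0,0,0],[1,0,1,0,0,0,0],[1,0,1,0,0,0,0],[1,0,1,0,0,0,0]]' | head -2
python3 -m handwheel '[[1,0,1,0,0,0,0],[1,0,1,0,0,0,0],[1,0,1,0,0,0,0],[1,0,1,0,0,0,0],[1,0,1,0,0,0,0]]' | head -2
python3 -m handwheel '[[1,0,1,0,0,0,0],[1,0,1,0,0,0,0],[1,0,1,0,0,0,0],[1,0,1,0,0,0,0],[1,0,1,0,0,0,0]]' | head -2
python3 -m handwheel '[[1,0,1,0,0,0,0],[1,0,0,0,0,0,0],[1,0,0,0,0,0,0]]'
python3 - <<'E'
from h import *
p=pose(); s=snapshot("wrist"); cv2.imwrite("pics/w1.png",s["color"][:,:,::-1])
print(p[1].round(4), np.round(p[1]-[.441,-.027,0],4))
E
```

```text
clock: 2.12
tool_pos: [0.441, 0.3738, 0.405]
clock: 2.75
tool_pos: [0.4398, 0.2498, 0.4048]
clock: 3.38
tool_pos: [0.44, 0.1248, 0.4047]
clock: 4.0
tool_pos: [0.4398, -0.0002, 0.4047]
clock: 4.38
tool_pos: [0.44, -0.0239, 0.4047]
orientation: [-180.0, -0.0, -0.0]
force: [0.3, 0.3, 0.7]
opening: 0.0877
gripper_force: 0.0
[ 0.44   -0.0239  0.4047] [-0.001   0.0031  0.4047]
```

View pics/w1.png

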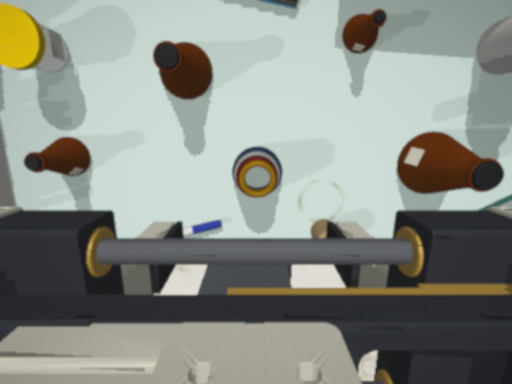

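The wrist view shows the whole set. The ochre ring is at about (257,178), and the stoppers are at l (166,55), s (379,17), m (34,162) and xl (487,174). I'll compute the centres by mask.

```bash
python3 - <<'E'
from h import *
p=pose(); s=snapshot("wrist"); im=s["color"].astype(int); hsv=cv2.cvtColor(s["color"],cv2.COLOR_RGB2HSV)
def blob(mask,uv,n=22):
    m=np.zeros(mask.shape,np.uint8); u,v=uv; m[max(0,v-n):v+n,max(0,u-n):u+n]=mask[max(0,v-n):v+n,max(0,u-n):u+n]
    c=max(cv2.findContours(m,cv2.RETR_EXTERNAL,cv2.CHAIN_APPROX_NONE)[0],key=cv2.contourArea)
    return cv2.minEnclosingCircle(c)
och=cv2.inRange(hsv,(10,110,100),(30,255,255)); blk=((im.max(2)<55)&(im[:,:,0]-im[:,:,2]<22)).astype(np.uint8)*255
for n,mk,uv,z in [("ring",och,(257,178),.068),("s",blk,(379,17),.062),("m",blk,(34,162),.073),("l",blk,(166,55),.088),("xl",blk,(487,174),.107)]:
    c,r=blob(mk,uv,30 if n=="ring" else 20); print(n,np.round(c,1),round(r,1),cast(s,c,z,p).round(4),cast(s,uv,z,p).round(4))
E
```

```text
ring [257.1 177.9] 18.8 [ 0.4456 -0.0264  0.068 ] [ 0.4455 -0.0263  0.068 ]
s [379.5  17.5] 6.5 [ 0.6139 -0.1533  0.062 ] [ 0.6143 -0.1527  0.062 ]
m [ 33.5 162.5] 8.3 [0.4643 0.2276 0.073 ] [0.4648 0.2269 0.073 ]
l [166.8  56.1] 13.0 [0.5714 0.0632 0.088 ] [0.5723 0.0639 0.088 ]
xl [486.9 175.9] 15.6 [ 0.4551 -0.2613  0.107 ] [ 0.457 -0.261  0.107]
```

```bash
python3 -m handwheel '[[1,0.12,0.12,1,0,0,0],[1,0,0,1,0,0,0],[1,0,0,1,0,0,0],[1,0,0,1,0,0,0],[1,0,0,1,0,0,0]]' | head -2
python3 -m handwheel '[[1,0,0,1,0,0,0],[1,0,0,0.5,0,0,0],[1,0,0,0.33,0,0,0],[1,0,0,0,0,0,0],[1,0,0,0,0,0,0]]'
python3 - <<'E'
from h import *
s=snapshot("wrist"); cv2.imwrite("pics/w2.png",s["color"][:,:,::-1])
s=snapshot("scene"); cv2.imwrite("pics/s2.png",cv2.resize(s["color"][150:300,180:380,::-1],None,fx=3,fy=3))
E
```

```text
clock: 5.1
tool_pos: [0.4433, -0.026, 0.279]
clock: 5.72
tool_pos: [0.4435, -0.0264, 0.2345]
orientation: [-180.0, -0.1, 0.0]
force: [-0.4, 0.1, 1.1]
opening: 0.0876
gripper_force: 0.0
```

View pics/s2.png

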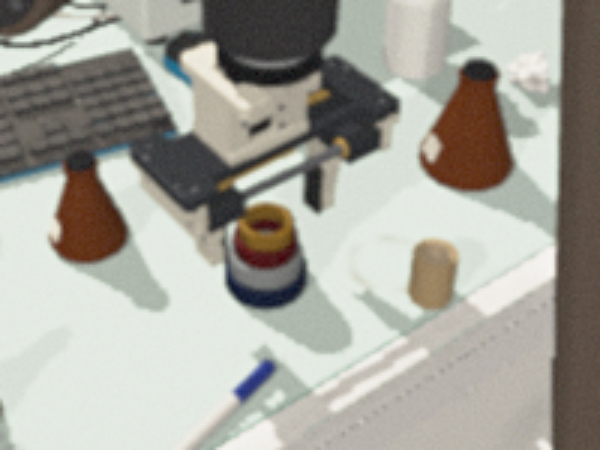

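```bash
python3 - <<'E'
from h import *
s=snapshot("scene")
for y in (-.0264-.054,-.0264,-.0264+.054):
    X=np.array(s["R"])@[.4435,y,.0565]+s["t"]; u=X[:2]/X[2]*[s["fx"],s["fy"]]+[s["cx"],s["cy"]]; print(((u-[180,150])*3).round())
E
```

```text
[318. 204.]
[265. 231.]
[208. 260.]
```

View pics/w2.png

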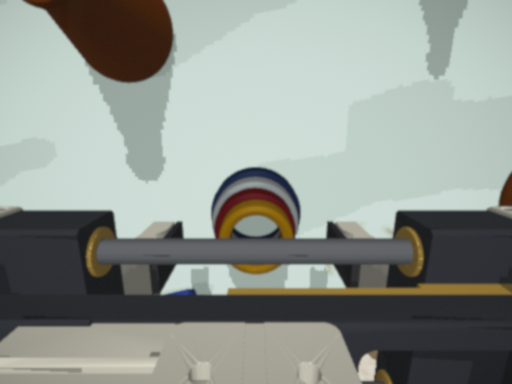

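The ring is centred between the fingers, and perhaps 2–4 mm ahead in x. I'll nudge 2 mm and close.

```bash
python3 -m handwheel '[[1,0.1,0,0,0,0,0],[-1,0,0,0,0,0,0],[-1,0,0,0,0,0,0],[-1,0,0,0,0,0,0],[-1,0,0,0,0,0,0]]'
python3 -m handwheel '[[-1,0,0,0,0,0,0],[-1,0,0,0,0,0,0],[-1,0,0,0,0,0,0]]'|tail -2
python3 -m handwheel '[[-1,0,0,-0.2,0,0,0],[-1,0,0,-0.4,0,0,0],[-1,0,0,-1,0,0,0],[-1,0,0,-1,0,0,0],[-1,0,0,-1,0,0,0]]'
```

```text
clock: 6.5
tool_pos: [0.4456, -0.0266, 0.2339]
orientation: [180.0, 0.0, 0.0]
force: [-0.4, -0.6, 1.0]
opening: 0.0532
gripper_force: 0.0
opening: 0.0434
gripper_force: 30.0
clock: 7.5
tool_pos: [0.4455, -0.0266, 0.3255]
orientation: [-180.0, -0.0, 0.0]
force: [1.1, -0.4, -1.2]
opening: 0.0437
gripper_force: 30.0
```

```bash
python3 -m handwheel '[[-1,0.5,0.4,0,0,0,0],[-1,1,0.8,0,0,0,0],[-1,1,0.8,0,0,0,0],[-1,1,0.8,0,0,0,0],[-1,1,0.8,0,0,0,0]]' | head -2
python3 -m handwheel '[[-1,1,0.8,0,0,0,0],[-1,0.8,0.5,0,0,0,0],[-1,0.4,0.2,0,0,0,0],[-1,0,0,0,0,0,0],[-1,0,0,0,0,0,0]]'
cat > wl.py <<'E'
import sys
from h import *
# usage: name ring_top_height_above_tips stopper_z hsv-lo hsv-hi
p=pose(); s=snapshot("wrist"); cv2.imwrite(f"pics/{sys.argv[1]}.png",s["color"][:,:,::-1]); print(p[1].round(4))
E
python3 wl.py w3
```

```text
clock: 8.12
tool_pos: [0.5591, -0.1178, 0.323]
clock: 8.75
tool_pos: [0.6126, -0.1538, 0.3237]
orientation: [-180.0, 0.0, 0.0]
force: [-1.2, 0.3, -2.0]
opening: 0.0435
gripper_force: 30.0
[ 0.6126 -0.1538  0.3237]
```

View pics/w3.png

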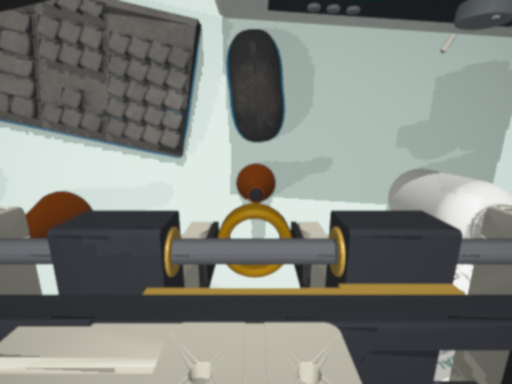

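Ring hanging level, outline centred at about (256,239). Stopper s is visible at about (256,194).

```bash
python3 - <<'E'
from h import *
p=pose(); s=snapshot("wrist"); z0=p[1][2]
print("ring",cast(s,(256,239.5),z0-.166,p).round(4),"stopper",cast(s,(256,194),.062,p).round(4))
E
```

```text
ring [ 0.6145 -0.1541  0.158 ] stopper [ 0.6173 -0.1547  0.062 ]
```

```bash
python3 -m handwheel '[[-1,0.08,0.02,0.5,0,0,0],[-1,0,0,1,0,0,0],[-1,0,0,1,0,0,0],[-1,0,0,0.4,0,0,0],[-1,0,0,0,0,0,0]]'
python3 - <<'E'
from h import *
s=snapshot("wrist"); w=cv2.resize(s["color"][120:300,160:360,::-1],None,fx=2,fy=2)
s=snapshot("scene"); c=cv2.resize(s["color"][130:230,210:330,::-1],(432,360),interpolation=cv2.INTER_CUBIC)
cv2.imwrite("pics/c4.png",np.hstack([w,c[:,:400]]))
E
```

```text
clock: 9.48
tool_pos: [0.615, -0.1545, 0.2507]
orientation: [180.0, 0.1, 0.0]
force: [0.1, -0.7, -1.3]
opening: 0.0436
gripper_force: 30.0
```

View pics/c4.png

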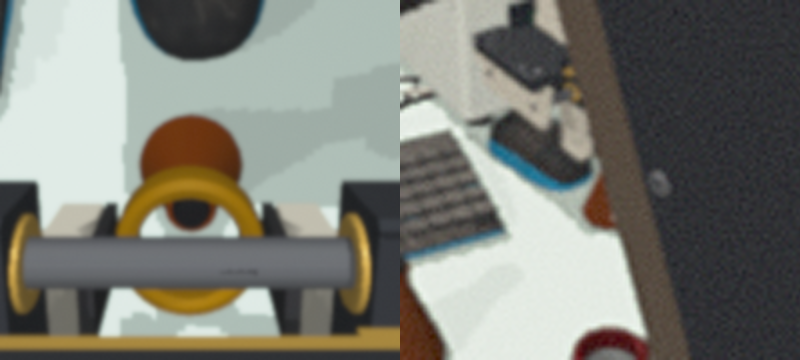

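The stopper shows inside the ring bore, at about (255.5,225) against the ring centre at (254.5,240). I'll check the offset.

```bash
python3 - <<'E'
from h import *
p=pose(); s=snapshot("wrist"); z0=p[1][2]
print("ring",cast(s,(255,240),z0-.166,p).round(4),"stopper",cast(s,(255.5,225),.062,p).round(4))
hsv=cv2.cvtColor(s["color"],cv2.COLOR_RGB2HSV); m=((hsv[:,:,2]<60)&(hsv[:,:,2]>=0)).astype(np.uint8)[195:238,230:285]
n,l,st,ce=cv2.connectedComponentsWithStats(m); print(st[1:],ce[1:]+[230,195])
E
```

```text
ring [ 0.6174 -0.1545  0.0862] stopper [ 0.6175 -0.1549  0.062 ]
[[ 16  25  19  14 208]] [[255.04807692 226.22115385]]
```

```bash
python3 -m handwheel '[[-1,0,0,0.32,0,0,0],[-1,0,0,0.32,0,0,0],[-1,0,0,0.32,0,0,0],[-1,0,0,0.32,0,0,0],[-1,0,0,0.3,0,0,0]]'
python3 -m handwheel '[[-1,0,0,0.1,0,0,0],[-1,0,0,0.06,0,0,0],[-1,0,0,0.06,0,0,0],[-1,0,0,0.04,0,0,0],[-1,0,0,0,0,0,0]]'
```

```text
clock: 10.25
tool_pos: [0.6152, -0.1546, 0.2112]
orientation: [180.0, 0.0, 0.0]
force: [0.3, 0.8, -0.5]
opening: 0.0431
gripper_force: 30.0
clock: 10.88
tool_pos: [0.6157, -0.1546, 0.206]
orientation: [180.0, -0.1, 0.0]
force: [2.6, -1.2, 2.2]
opening: 0.0434
gripper_force: 30.0
```

```bash
python3 -m handwheel '[[-1,0.06,0,0,0,0,0],[-1,0,0,0,0,0,0]]'
python3 -m handwheel '[[-1,0,0,0.04,0,0,0],[-1,0,0,0.04,0,0,0],[-1,0,0,0,0,0,0]]'
```

```text
clock: 11.12
tool_pos: [0.6166, -0.1546, 0.2053]
orientation: [-180.0, 0.0, 0.0]
force: [1.7, -1.6, 0.2]
opening: 0.0437
gripper_force: 30.0
clock: 11.5
tool_pos: [0.6169, -0.1547, 0.2036]
orientation: [180.0, -0.0, 0.0]
force: [1.7, -1.7, 2.5]
opening: 0.0434
gripper_force: 30.0
```

```bash
python3 -m handwheel '[[-1,0.04,0.04,0,0,0,0],[-1,0,0,0.03,0,0,0],[-1,0,0,0,0,0,0]]'|head -4
python3 -m handwheel '[[-1,0,0,0.04,0,0,0],[-1,0,0,0,0,0,0]]'|head -4
```

```text
clock: 11.88
tool_pos: [0.6176, -0.1552, 0.2031]
orientation: [-180.0, 0.0, 0.0]
force: [-0.8, 1.4, 7.0]
clock: 12.12
tool_pos: [0.6176, -0.1552, 0.2028]
orientation: [-180.0, -0.0, 0.0]
force: [-2.7, 2.7, 12.7]
```

Seated: about 13 N at the expected height. I'll ease off, open and retreat straight up.

```bash
python3 -m handwheel '[[-1,0,0,-0.03,0,0,0],[-1,0,0,0,0,0,0]]'|head -4
python3 -m handwheel '[[0.3,0,0,0,0,0,0],[0.3,0,0,0,0,0,0],[0.8,0,0,0,0,0,0],[0.8,0,0,0,0,0,0],[0.8,0,0,0,0,0,0]]'
python3 -m handwheel '[[0.8,0,0,-0.3,0,0,0],[0.8,0,0,-0.6,0,0,0],[0.8,0,0,-1,0,0,0],[0.8,0,0,-1,0,0,0],[0.8,0,0,-1,0,0,0]]'
python3 wl.py w5
```

```text
clock: 12.38
tool_pos: [0.6176, -0.1552, 0.2029]
orientation: [-180.0, -0.0, 0.0]
force: [-0.6, 2.1, 7.4]
clock: 13.0
tool_pos: [0.6176, -0.1556, 0.2023]
orientation: [180.0, 0.0, 0.0]
force: [-0.7, 0.2, 0.2]
opening: 0.0772
gripper_force: 0.0
clock: 13.62
tool_pos: [0.6177, -0.1556, 0.3022]
orientation: [180.0, -0.1, 0.0]
force: [0.7, -0.1, -0.0]
opening: 0.0787
gripper_force: 0.0
[ 0.6177 -0.1556  0.3022]
```

View pics/w5.png

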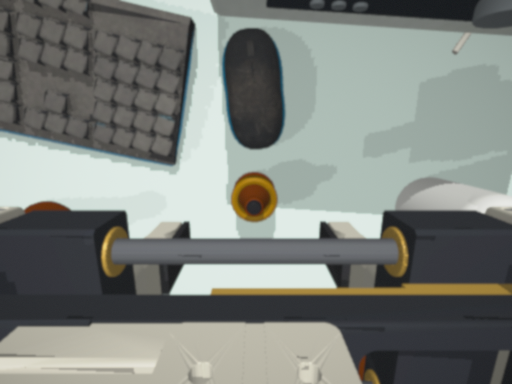

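Ring s is on its flask and the stopper shows through it at (254,205). Back to the stack for ring_m.

```bash
python3 -m handwheel '[[1,-0.5,-0.37,0,0,0,0],[1,-1,-0.75,0,0,0,0],[1,-1,-0.75,0,0,0,0],[1,-1,-0.75,0,0,0,0],[1,-1,-0.75,0,0,0,0]]' | head -2
python3 -m handwheel '[[1,-1,-0.75,0,0,0,0],[1,-1,-0.75,0,0,0,0],[1,-0.37,-0.29,0,0,0,0],[1,0,0,0,0,0,0],[1,0,0,0,0,0,0]]'
cat > ring.py <<'E'
import sys
from h import *
# ring.py color z  : top-of-ring centre from the bore/outer outline above the gripper bar
lo,hi={"ochre":((10,110,80),(30,255,255)),"red":((165,90,40),(180,255,255)),"grey":((0,0,60),(180,70,150)),"navy":((105,80,20),(130,255,140))}[sys.argv[1]]
p=pose(); s=snapshot("wrist"); hsv=cv2.cvtColor(s["color"],cv2.COLOR_RGB2HSV); m=cv2.inRange(hsv,lo,hi)
m[:, :175]=0; m[:,337:]=0; m[238:268]=0; m[284:]=0; m[:100]=0
cv2.imwrite("pics/mask.png",m)
v,u=np.nonzero(m); print("n",len(u),"u",u.min(),u.max(),"v",v.min(),v.max())
# widest row -> u centre; radius from width at z
z=float(sys.argv[2]); c=((u.min()+u.max())/2,(v.min()+v.max())/2)
print(p[1].round(4),"c",c,cast(s,c,z,p).round(4))
E
python3 ring.py red .054
```

```text
clock: 14.3
tool_pos: [0.5034, -0.0707, 0.2998]
clock: 14.92
tool_pos: [0.4464, -0.0266, 0.3]
orientation: [180.0, -0.0, 0.0]
force: [-0.4, -0.5, -1.1]
opening: 0.0877
gripper_force: 0.0
n 1172 u 226 282 v 176 232
[ 0.4464 -0.0266  0.3   ] c (np.float64(254.0), np.float64(204.0)) [ 0.4465 -0.0259  0.054 ]
```

```bash
python3 -m handwheel '[[1,0,-0.02,0.8,0,0,0],[1,0,0,1,0,0,0],[1,0,0,0.9,0,0,0],[1,0,0,0.58,0,0,0],[1,0,0,0,0,0,0]]' | head -4
python3 -m handwheel '[[-1,0,0,0,0,0,0],[-1,0,0,0,0,0,0],[-1,0,0,0,0,0,0],[-1,0,0,0,0,0,0],[-1,0,0,0,0,0,0]]'
python3 -m handwheel '[[-1,0,0,0,0,0,0],[-1,0,0,0,0,0,0],[-1,0,0,0,0,0,0]]'|tail -2
python3 -m handwheel '[[-1,0,0,-0.2,0,0,0],[-1,0,0,-0.4,0,0,0],[-1,0,0,-1,0,0,0],[-1,0,0,-1,0,0,0],[-1,0,0,-1,0,0,0]]'
```

```text
clock: 15.6
tool_pos: [0.4459, -0.0266, 0.2168]
orientation: [179.9, 0.2, -0.0]
force: [0.5, -0.8, -0.1]
clock: 16.23
tool_pos: [0.446, -0.0261, 0.2182]
orientation: [-180.0, -0.0, 0.0]
force: [-0.7, -0.9, 3.2]
opening: 0.0517
gripper_force: 30.0
opening: 0.0517
gripper_force: 30.0
clock: 17.23
tool_pos: [0.4456, -0.0262, 0.3092]
orientation: [-180.0, -0.0, 0.0]
force: [0.3, 1.0, -1.9]
opening: 0.0512
gripper_force: 30.0
```

```bash
python3 -m handwheel '[[-1,0.04,-0.5,0,0,0,0],[-1,0.1,-1,0,0,0,0],[-1,0.1,-1,0,0,0,0],[-1,0.1,-1,0,0,0,0],[-1,0.1,-1,0,0,0,0]]' | head -2
python3 -m handwheel '[[-1,0.1,-1,0,0,0,0],[-1,0.1,-1,0,0,0,0],[-1,0.1,-1,0,0,0,0],[-1,0.1,-1,0,0,0,0],[-1,0,-1,0,0,0,0]]' | head -2
python3 -m handwheel '[[-1,0,-0.7,0,0,0,0],[-1,0,0,0,0,0,0],[-1,0,0,0,0,0,0]]'
cat > st.py <<'E'
import sys
from h import *
# st.py stopper_z ring_h ring_color : stopper and held ring centres
zs,h=float(sys.argv[1]),float(sys.argv[2])
p=pose(); s=snapshot("wrist"); im=s["color"].astype(int)
cv2.imwrite(f"pics/{sys.argv[3]}.png",s["color"][:,:,::-1])
m=((im.max(2)<60)&(im[:,:,0]-im[:,:,2]<25)).astype(np.uint8); m[238:]=0; m[:120]=0; m[:,:215]=0; m[:,297:]=0
n,l,st,ce=cv2.connectedComponentsWithStats(m)
print(p[1].round(4))
for i in range(1,n):
    if st[i,4]>60: c=(st[i,0]+st[i,2]/2-.5,st[i,1]+st[i,3]/2-.5); print(st[i],c,cast(s,c,zs,p).round(4))
E
python3 st.py .073 .016 w6
```

```text
clock: 17.85
tool_pos: [0.4564, 0.0876, 0.3071]
clock: 18.48
tool_pos: [0.4667, 0.2129, 0.3075]
clock: 18.85
tool_pos: [0.4666, 0.2287, 0.3077]
orientation: [180.0, 0.0, 0.0]
force: [-0.7, -0.2, -1.8]
opening: 0.0512
gripper_force: 30.0
[0.4666 0.2287 0.3077]
```

View pics/w6.png

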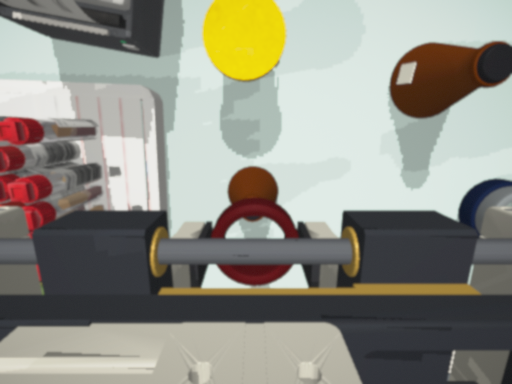

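The red ring's centre is at (254,241). The stopper is half hidden at about (254,208). I'll lower to just above it and measure again.

```bash
python3 -m handwheel '[[-1,0,0,0.5,0,0,0],[-1,0,0,0.8,0,0,0],[-1,0,0,0.5,0,0,0],[-1,0,0,0,0,0,0]]' | head -4
python3 st.py .073 .016 w7; python3 - <<'E'
from h import *
import cv2
s=snapshot("wrist");p=pose();hsv=cv2.cvtColor(s["color"],cv2.COLOR_RGB2HSV); m=cv2.inRange(hsv,(165,90,40),(180,255,255))|cv2.inRange(hsv,(0,120,40),(3,255,255)); m[:190]=0;m[292:]=0;m[:,:205]=0;m[:,305:]=0
v,u=np.nonzero(m); print(u.min(),u.max(),v.min(),v.max(),cast(s,((u.min()+u.max())/2,(v.min()+v.max())/2),p[1][2]-.164,p).round(4))
E
```

```text
clock: 19.4
tool_pos: [0.4666, 0.2284, 0.2617]
orientation: [179.9, 0.1, -0.0]
force: [0.3, 0.6, -1.5]
[0.4666 0.2284 0.2617]
[238 216  27  22 495] (np.float64(251.0), np.float64(226.5)) [0.4675 0.2306 0.073 ]
210 298 198 284 [0.469  0.2296 0.0991]
```

```bash
python3 -m handwheel '[[-1,0,-0.06,0,0,0,0],[-1,0,0,0.4,0,0,0],[-1,0,0,0.4,0,0,0],[-1,0,0,0.4,0,0,0],[-1,0,0,0.4,0,0,0]]' | head -4
python3 -m handwheel '[[-1,0,0,0.1,0,0,0],[-1,0,0,0.08,0,0,0],[-1,0,0,0.06,0,0,0],[-1,0,0,0.04,0,0,0],[-1,0,0,0,0,0,0]]'|head -4
```

```text
clock: 20.12
tool_pos: [0.4668, 0.2304, 0.222]
orientation: [180.0, 0.0, 0.0]
force: [-0.0, -0.2, -2.2]
clock: 20.75
tool_pos: [0.4668, 0.2304, 0.216]
orientation: [-180.0, -0.0, 0.0]
force: [0.0, 0.2, -2.0]
```

```bash
python3 -m handwheel '[[-1,0,0,0.06,0,0,0],[-1,0,0,0.05,0,0,0],[-1,0,0,0.04,0,0,0],[-1,0,0,0,0,0,0]]' | head -4
python3 -m handwheel '[[-1,0,0,0.04,0,0,0],[-1,0,0,0,0,0,0],[-1,0,0,0,0,0,0]]' | head -4
```

```text
clock: 21.25
tool_pos: [0.4668, 0.2304, 0.2121]
orientation: [180.0, 0.0, 0.0]
force: [-0.2, 0.2, -2.4]
clock: 21.62
tool_pos: [0.4668, 0.2305, 0.2112]
orientation: [-180.0, -0.0, 0.0]
force: [-1.6, 0.4, 1.3]
```

```bash
python3 -m handwheel '[[-1,-0.03,0,0.02,0,0,0],[-1,0,0,0,0,0,0]]' | head -4
python3 -m handwheel '[[-1,0,0,0.03,0,0,0],[-1,0,0,0,0,0,0]]' | head -4
```

```text
clock: 21.88
tool_pos: [0.4664, 0.2305, 0.211]
orientation: [-180.0, -0.0, 0.0]
force: [0.5, -0.9, 2.5]
clock: 22.12
tool_pos: [0.4664, 0.2305, 0.2107]
orientation: [-180.0, -0.1, 0.0]
force: [-0.5, -1.5, 9.2]
```

```bash
python3 -m handwheel '[[-1,0,0,-0.02,0,0,0],[0.6,0,0,0,0,0,0],[0.6,0,0,0,0,0,0],[1,0,0,0,0,0,0],[1,0,0,0,0,0,0]]'
python3 -m handwheel '[[1,0,0,-0.2,0,0,0],[1,0,0,-0.5,0,0,0],[1,0,0,-1,0,0,0],[1,0,0,-1,0,0,0],[1,0,0,-0.9,0,0,0]]' | head -4
python3 - <<'E'
from h import *
s=snapshot("wrist"); cv2.imwrite("pics/w8.png",s["color"][:,:,::-1])
hsv=cv2.cvtColor(s["color"],cv2.COLOR_RGB2HSV); m=cv2.inRange(hsv,(165,90,40),(180,255,255)); m[238:]=0; m[:140]=0;m[:,:205]=0;m[:,305:]=0
v,u=np.nonzero(m); p=pose(); c=((u.min()+u.max())/2,(v.min()+v.max())/2); print(p[1],c,u.min(),u.max(),v.min(),v.max(),cast(s,c,.046,p).round(4))
E
```

```text
clock: 22.75
tool_pos: [0.466, 0.2304, 0.2103]
orientation: [180.0, 0.0, 0.0]
force: [-0.6, 0.4, 0.4]
opening: 0.084
gripper_force: 0.0
clock: 23.38
tool_pos: [0.4661, 0.2304, 0.3024]
orientation: [-179.9, -0.1, 0.0]
force: [-0.2, 0.6, -1.0]
[0.46686063 0.23096306 0.30532654] (np.float64(254.5), np.float64(200.5)) 228 281 174 227 [0.4674 0.2321 0.046 ]
```

Ring m looks round and centred on its flask. Next, ring_l.

```bash
python3 -m handwheel '[[1,-0.08,0.5,0,0,0,0],[1,-0.08,1,0,0,0,0],[1,-0.08,1,0,0,0,0],[1,-0.08,1,0,0,0,0],[1,-0.08,1,0,0,0,0]]' | head -2
python3 -m handwheel '[[1,-0.08,1,0,0,0,0],[1,-0.08,1,0,0,0,0],[1,-0.08,1,0,0,0,0],[1,-0.08,1,0,0,0,0],[1,-0.08,1,0,0,0,0]]' | head -2
python3 -m handwheel '[[1,0,0.77,0,0,0,0],[1,0,0,0,0,0,0],[1,0,0,0,0,0,0]]'|head -4
python3 - <<'E'
from h import *
s=snapshot("wrist"); p=pose(); im=cv2.resize(s["color"][130:290,170:340,::-1],None,fx=3,fy=3); cv2.imwrite("pics/w9.png",im); print(p[1].round(4))
hsv=cv2.cvtColor(s["color"],cv2.COLOR_RGB2HSV)
for v in range(165,238,8): print(v,[tuple(int(x) for x in hsv[v,u]) for u in (222,230,255,278,286)])
E
```

```text
clock: 24.05
tool_pos: [0.4555, 0.1155, 0.3]
clock: 24.68
tool_pos: [0.4451, -0.0093, 0.3001]
clock: 25.05
tool_pos: [0.4458, -0.0269, 0.3003]
orientation: [180.0, 0.0, -0.1]
force: [0.1, -0.1, 0.1]
[ 0.4459 -0.0265  0.3003]
165 [(77, 19, 216), (79, 19, 216), (112, 95, 78), (76, 21, 202), (77, 20, 202)]
173 [(77, 19, 216), (112, 106, 70), (94, 12, 144), (111, 150, 61), (77, 20, 202)]
181 [(79, 21, 196), (90, 9, 136), (76, 22, 150), (96, 10, 130), (85, 22, 139)]
189 [(107, 55, 93), (90, 10, 132), (78, 21, 149), (90, 10, 133), (113, 96, 64)]
197 [(101, 25, 114), (96, 11, 115), (75, 21, 149), (90, 10, 124), (107, 19, 96)]
205 [(78, 18, 180), (90, 10, 122), (73, 20, 150), (90, 10, 131), (99, 26, 99)]
213 [(76, 20, 214), (90, 9, 135), (81, 21, 169), (95, 11, 137), (74, 22, 172)]
221 [(78, 20, 216), (78, 19, 157), (90, 9, 109), (76, 18, 152), (77, 19, 215)]
229 [(77, 19, 216), (76, 22, 172), (90, 10, 129), (76, 20, 165), (77, 19, 216)]
237 [(76, 20, 190), (76, 21, 179), (75, 21, 147), (76, 23, 147), (76, 20, 191)]
```

View pics/w9.png

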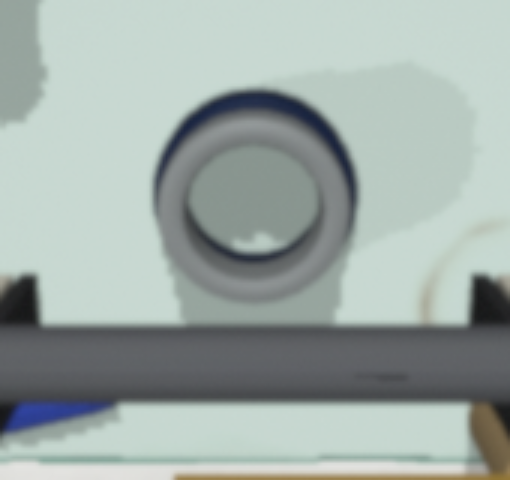

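The grey ring is centred at about (255,199), which puts it at the tool's x and midway between the fingers. I'll descend and grip.

```bash
python3 -m handwheel '[[1,0,0,0.9,0,0,0],[1,0,0,1,0,0,0],[1,0,0,1,0,0,0],[1,0,0,0.7,0,0,0],[1,0,0,0.4,0,0,0]]' | head -4
python3 -m handwheel '[[1,0,0,0,0,0,0],[-1,0,0,0,0,0,0],[-1,0,0,0,0,0,0],[-1,0,0,0,0,0,0],[-1,0,0,0,0,0,0]]'
python3 -m handwheel '[[-1,0,0,0,0,0,0],[-1,0,0,0,0,0,0]]'|tail -2
python3 -m handwheel '[[-1,0,0,-0.2,0,0,0],[-1,0,0,-0.5,0,0,0],[-1,0,0,-1,0,0,0],[-1,0,0,-1,0,0,0],[-1,0,0,-1,0,0,0]]'
python3 -m handwheel '[[-1,0,0,-0.8,0,0,0],[-1,0,0,0,0,0,0]]'
```

```text
clock: 25.72
tool_pos: [0.446, -0.026, 0.1996]
orientation: [180.0, 0.1, 0.1]
force: [0.2, 0.1, 0.4]
clock: 26.35
tool_pos: [0.4463, -0.0264, 0.2008]
orientation: [-180.0, -0.0, 0.0]
force: [-1.1, -0.1, 3.7]
opening: 0.0601
gripper_force: 30.0
opening: 0.0598
gripper_force: 30.0
clock: 27.22
tool_pos: [0.4458, -0.0264, 0.2943]
orientation: [-180.0, -0.0, 0.0]
force: [0.0, -0.1, -3.5]
opening: 0.0602
gripper_force: 30.0
clock: 27.48
tool_pos: [0.4464, -0.0262, 0.3146]
orientation: [-179.9, -0.2, 0.0]
force: [-0.4, -0.3, -2.7]
opening: 0.0596
gripper_force: 30.0
```

```bash
python3 -m handwheel '[[-1,0.5,-0.35,0,0,0,0],[-1,1,-0.7,0,0,0,0],[-1,1,-0.7,0,0,0,0],[-1,1,-0.7,0,0,0,0],[-1,1,-0.7,0,0,0,0]]' | head -2
python3 -m handwheel '[[-1,0.62,-0.48,0,0,0,0],[-1,0,0,0.4,0,0,0],[-1,0,0,0.6,0,0,0],[-1,0,0,0.4,0,0,0],[-1,0,0,0,0,0,0]]'|head -4
python3 st.py .088 .018 w10
```

```text
clock: 28.1
tool_pos: [0.5598, 0.0535, 0.3112]
clock: 28.72
tool_pos: [0.5734, 0.064, 0.2768]
orientation: [180.0, 0.1, -0.0]
force: [-0.1, 0.3, -2.4]
[0.5734 0.064  0.2768]
[237 213  36  25 779] (np.float64(254.5), np.float64(225.0)) [0.5753 0.0642 0.088 ]
```

View pics/w10.png

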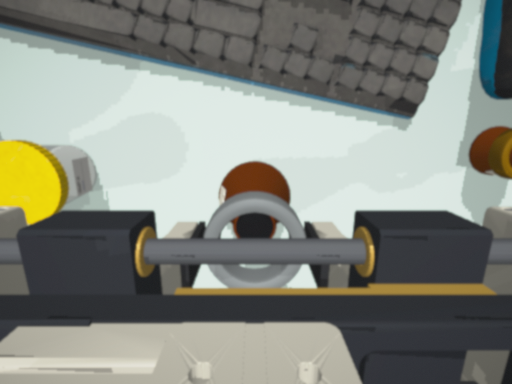

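The stopper shows through the grey ring's bore at (254,~228), so it is near centred. Lowering.

```bash
python3 -m handwheel '[[-1,0.02,0,0.35,0,0,0],[-1,0,0,0.4,0,0,0],[-1,0,0,0.4,0,0,0],[-1,0,0,0.4,0,0,0],[-1,0,0,0.1,0,0,0]]' | head -4
python3 -m handwheel '[[-1,0,0,0.06,0,0,0],[-1,0,0,0.05,0,0,0],[-1,0,0,0.05,0,0,0],[-1,0,0,0,0,0,0]]' | head -4
```

```text
clock: 29.4
tool_pos: [0.5743, 0.0644, 0.2356]
orientation: [180.0, 0.1, 0.0]
force: [-0.5, 0.3, -1.9]
clock: 29.9
tool_pos: [0.5746, 0.0644, 0.2328]
orientation: [-180.0, -0.0, 0.0]
force: [0.5, -0.8, -2.9]
```

```bash
python3 -m handwheel '[[-1,0,0,0.1,0,0,0],[-1,0,0,0.06,0,0,0],[-1,0,0,0.06,0,0,0],[-1,0,0,0,0,0,0]]' | head -4
python3 -m handwheel '[[-1,0,0,0.05,0,0,0],[-1,0,0,0.04,0,0,0],[-1,0,0,0,0,0,0]]' | head -4
```

```text
clock: 30.4
tool_pos: [0.5748, 0.0644, 0.2272]
orientation: [180.0, -0.0, 0.0]
force: [-0.3, -1.1, -3.2]
clock: 30.78
tool_pos: [0.575, 0.0642, 0.2255]
orientation: [180.0, -0.1, 0.0]
force: [0.7, -4.7, 4.4]
```

```bash
python3 -m handwheel '[[-1,0,0.03,0,0,0,0],[-1,0,0,0,0,0,0]]' | head -4
python3 -m handwheel '[[-1,0,0,0.03,0,0,0],[-1,0,0,0,0,0,0]]' | head -4
```

```text
clock: 31.02
tool_pos: [0.575, 0.0639, 0.2254]
orientation: [-180.0, -0.1, 0.0]
force: [-0.3, -1.6, 5.0]
clock: 31.28
tool_pos: [0.5751, 0.0639, 0.2251]
orientation: [-180.0, -0.1, 0.0]
force: [-0.4, -1.4, 9.4]
```

```bash
python3 -m handwheel '[[-1,0,0.03,0,0,0,0],[-1,0,0,0,0,0,0]]' | head -4
python3 -m handwheel '[[-1,0,0,0.03,0,0,0],[-1,0,0,0,0,0,0]]' | head -4; python3 -c "
from h import *
print(get_obs()['moment'])"
```

```text
clock: 31.52
tool_pos: [0.5751, 0.0637, 0.2252]
orientation: [-179.9, -0.1, 0.0]
force: [-1.2, 0.7, 8.9]
clock: 31.78
tool_pos: [0.5751, 0.0637, 0.2249]
orientation: [-179.9, -0.1, 0.0]
force: [-2.5, 0.7, 14.2]
[ 0.44876175  1.10351223 -0.05536855]
```

```bash
python3 -m handwheel '[[-1,-0.03,0,-0.04,0,0,0],[-1,-0.01,0,0,0,0,0],[-1,0,0,0,0,0,0]]' | head -4
python3 -m handwheel '[[-1,0,0,0.03,0,0,0],[-1,0,0,0,0,0,0]]' | head -4; python3 -c "
from h import *
print(get_obs()['moment'])"
```

```text
clock: 32.15
tool_pos: [0.5747, 0.0636, 0.2251]
orientation: [-179.9, -0.2, 0.0]
force: [4.6, 0.9, 5.5]
clock: 32.4
tool_pos: [0.5748, 0.0637, 0.225]
orientation: [-179.9, -0.2, 0.1]
force: [1.7, 2.1, 10.2]
[ 0.72961589 -0.80545041 -0.06301179]
```

Centred and bearing. I'll ease off and release.

```bash
python3 -m handwheel '[[-1,0.015,0,-0.02,0,0,0],[-1,0,0,0,0,0,0]]' | head -4
python3 -m handwheel '[[0.6,0,0,0,0,0,0],[0.6,0,0,0,0,0,0],[1,0,0,0,0,0,0],[1,0,0,0,0,0,0]]'
python3 -m handwheel '[[1,0,0,-0.2,0,0,0],[1,0,0,-0.5,0,0,0],[1,0,0,-1,0,0,0],[1,0,0,-1,0,0,0],[1,0,0,-0.9,0,0,0]]' | head -4
python3 - <<'E'
from h import *
s=snapshot("wrist"); cv2.imwrite("pics/w11.png",s["color"][:,:,::-1]); p=pose()
hsv=cv2.cvtColor(s["color"],cv2.COLOR_RGB2HSV); m=cv2.inRange(hsv,(80,0,60),(130,40,175)); m[237:]=0; m[:140]=0;m[:,:205]=0;m[:,305:]=0
c=max(cv2.findContours(m,cv2.RETR_EXTERNAL,cv2.CHAIN_APPROX_NONE)[0],key=cv2.contourArea); x,y,w,h=cv2.boundingRect(c); print(p[1].round(4),x,y,w,h,cast(s,(x+w/2-.5,y+h/2-.5),.061,p).round(4))
E
```

```text
clock: 32.65
tool_pos: [0.5749, 0.0636, 0.225]
orientation: [-179.9, -0.2, 0.0]
force: [2.5, 2.3, 8.6]
clock: 33.15
tool_pos: [0.5737, 0.0628, 0.2238]
orientation: [180.0, 0.1, -0.0]
force: [0.2, -0.7, -0.2]
opening: 0.0839
gripper_force: 0.0
clock: 33.78
tool_pos: [0.574, 0.0629, 0.3163]
orientation: [-180.0, -0.1, 0.0]
force: [0.5, -0.2, -0.3]
[0.5749 0.0631 0.3194] 221 169 66 65 [0.5755 0.0647 0.061 ]
```

Ring l's outline is 66×65 px and centred, so it sits level. Now ring_xl.

```bash
python3 -m handwheel '[[1,-0.5,0.35,0,0,0,0],[1,-1,0.7,0,0,0,0],[1,-1,0.7,0,0,0,0],[1,-1,0.7,0,0,0,0],[1,-1,0.7,0,0,0,0]]' | head -2
python3 -m handwheel '[[1,-0.62,0.43,0,0,0,0],[1,0,0,0.6,0,0,0],[1,0,0,0.2,0,0,0],[1,0,0,0,0,0,0],[1,0,0,0,0,0,0]]'|head -4
python3 - <<'E'
from h import *
s=snapshot("wrist"); cv2.imwrite("pics/w12.png",s["color"][:,:,::-1]); p=pose()
hsv=cv2.cvtColor(s["color"],cv2.COLOR_RGB2HSV); m=cv2.inRange(hsv,(105,90,20),(130,255,150)); m[237:]=0; m[:140]=0;m[:,:205]=0;m[:,305:]=0
c=max(cv2.findContours(m,cv2.RETR_EXTERNAL,cv2.CHAIN_APPROX_NONE)[0],key=cv2.contourArea); x,y,w,h=cv2.boundingRect(c); print(p[1].round(4),x,y,w,h,cast(s,(x+w/2-.5,y+h/2-.5),.020,p).round(4))
E
```

```text
clock: 34.45
tool_pos: [0.4597, -0.0169, 0.3138]
clock: 35.08
tool_pos: [0.4463, -0.0265, 0.2944]
orientation: [180.0, -0.0, 0.0]
force: [0.2, 0.2, 0.1]
[ 0.4463 -0.0264  0.2944] 222 163 67 66 [ 0.4466 -0.0266  0.02  ]
```

```bash
python3 -m handwheel '[[1,0,0,1,0,0,0],[1,0,0,1,0,0,0],[1,0,0,1,0,0,0],[1,0,0,1,0,0,0],[1,0,0,0.48,0,0,0]]' | head -4
python3 -m handwheel '[[1,0,0,0,0,0,0],[-1,0,0,0,0,0,0],[-1,0,0,0,0,0,0],[-1,0,0,0,0,0,0],[-1,0,0,0,0,0,0]]'
python3 -m handwheel '[[-1,0,0,0,0,0,0],[-1,0,0,0,0,0,0]]'|tail -2
python3 -m handwheel '[[-1,0,0,-0.2,0,0,0],[-1,0,0,-0.5,0,0,0],[-1,0,0,-1,0,0,0],[-1,0,0,-1,0,0,0],[-1,0,0,-1,0,0,0]]'
python3 -m handwheel '[[-1,0,0,-1,0,0,0],[-1,0,0,-1,0,0,0],[-1,0,0,-0.4,0,0,0],[-1,0,0,0,0,0,0]]'
```

```text
clock: 35.75
tool_pos: [0.446, -0.0266, 0.1812]
orientation: [180.0, 0.1, 0.0]
force: [-0.3, -0.1, -0.2]
clock: 36.38
tool_pos: [0.4463, -0.0266, 0.1829]
orientation: [-180.0, -0.1, 0.0]
force: [-0.1, 0.4, 7.0]
opening: 0.068
gripper_force: 30.0
opening: 0.0678
gripper_force: 30.0
clock: 37.25
tool_pos: [0.4456, -0.0267, 0.276]
orientation: [-180.0, 0.0, 0.0]
force: [0.4, -1.4, -3.6]
opening: 0.068
gripper_force: 30.0
clock: 37.75
tool_pos: [0.4458, -0.0266, 0.335]
orientation: [-180.0, -0.1, 0.0]
force: [0.4, -0.1, -5.5]
opening: 0.0678
gripper_force: 30.0
```

```bash
python3 -m handwheel '[[-1,0.05,0.5,0,0,0,0],[-1,0.05,1,0,0,0,0],[-1,0.05,1,0,0,0,0],[-1,0.05,1,0,0,0,0],[-1,0.05,1,0,0,0,0]]' | head -2
python3 -m handwheel '[[-1,0.05,1,0,0,0,0],[-1,0.05,1,0,0,0,0],[-1,0.05,1,0,0,0,0],[-1,0,1,0,0,0,0],[-1,0,0.98,0,0,0,0]]' | head -2
python3 -m handwheel '[[-1,0,0,0.4,0,0,0],[-1,0,0,0.6,0,0,0],[-1,0,0,0.4,0,0,0],[-1,0,0,0,0,0,0]]'|head -4
python3 st.py .107 .020 w13
```

```text
clock: 38.38
tool_pos: [0.4519, -0.1404, 0.3334]
clock: 39.0
tool_pos: [0.4555, -0.265, 0.3331]
clock: 39.5
tool_pos: [0.4557, -0.2631, 0.2984]
orientation: [-180.0, 0.1, 0.1]
force: [0.3, 0.3, -4.5]
[ 0.4557 -0.2631  0.2984]
[216 185  81  22 367] (np.float64(256.0), np.float64(195.5)) [ 0.4767 -0.2636  0.107 ]
[ 225  205   62   33 1331] (np.float64(255.5), np.float64(221.0)) [ 0.4594 -0.2633  0.107 ]
```

View pics/w13.png

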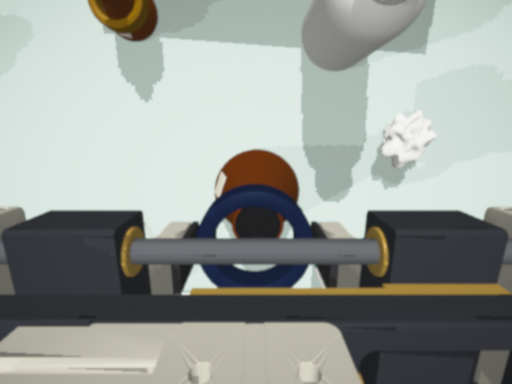

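The stopper is inside the blue bore at about u 236–282. I'll measure it numerically, separating black from navy by saturation.

```bash
python3 - <<'E'
from h import *
s=snapshot("wrist"); p=pose(); im=s["color"].astype(int)
m=((im.max(2)<50)&(abs(im[:,:,2]-im[:,:,0])<14)).astype(np.uint8)
for v in range(204,240,4):
    u=np.nonzero(m[v,222:292])[0]+222; print(v,u.min() if len(u) else 0,u.max() if len(u) else 0,len(u))
for c in [(258.5,226),(258.5,230)]: print(cast(s,c,.107,p).round(4))
E
```

```text
204 0 0 0
208 243 264 22
212 241 275 35
216 226 282 41
220 237 277 41
224 236 278 43
228 236 278 43
232 237 277 41
236 239 275 37
[ 0.4564 -0.2656  0.107 ]
[ 0.4535 -0.2656  0.107 ]
```

```bash
python3 -m handwheel '[[-1,0.02,0.05,0,0,0,0],[-1,0,0,0.4,0,0,0],[-1,0,0,0.4,0,0,0],[-1,0,0,0.4,0,0,0],[-1,0,0,0.4,0,0,0]]' | head -4
python3 -m handwheel '[[-1,0,0,0.12,0,0,0],[-1,0,0,0.08,0,0,0],[-1,0,0,0.06,0,0,0],[-1,0,0,0,0,0,0]]' | head -4
```

```text
clock: 40.22
tool_pos: [0.4565, -0.2648, 0.2587]
orientation: [-180.0, 0.0, 0.0]
force: [-0.1, -0.2, -4.1]
clock: 40.72
tool_pos: [0.4566, -0.2649, 0.2533]
orientation: [180.0, -0.0, 0.0]
force: [-1.1, -0.3, -4.0]
```

```bash
python3 -m handwheel '[[-1,0,0,0.1,0,0,0],[-1,0,0,0.06,0,0,0],[-1,0,0,0.05,0,0,0],[-1,0,0,0,0,0,0]]' | head -4
python3 -m handwheel '[[-1,0,0,0.06,0,0,0],[-1,0,0,0,0,0,0],[-1,0,0,0,0,0,0]]' | head -4
```

```text
clock: 41.22
tool_pos: [0.4566, -0.2648, 0.2479]
orientation: [180.0, -0.0, 0.0]
force: [-0.7, 0.8, -3.7]
clock: 41.6
tool_pos: [0.4568, -0.2649, 0.2465]
orientation: [180.0, -0.0, 0.0]
force: [0.9, -0.7, -3.0]
```

```bash
python3 -m handwheel '[[-1,0,0,0.04,0,0,0],[-1,0,0,0,0,0,0],[-1,0,0,0,0,0,0]]' | head -4
python3 -m handwheel '[[-1,0,0,0.03,0,0,0],[-1,0,0,0,0,0,0]]' | head -4
```

```text
clock: 41.98
tool_pos: [0.4568, -0.2649, 0.2457]
orientation: [180.0, -0.0, 0.0]
force: [1.9, -1.0, -2.0]
clock: 42.22
tool_pos: [0.4569, -0.2649, 0.2452]
orientation: [180.0, -0.1, 0.0]
force: [-0.1, -0.9, 3.4]
```

```bash
python3 -m handwheel '[[-1,0.01,0.01,0.03,0,0,0],[-1,0,0,0,0,0,0]]' | head -4
python3 -m handwheel '[[-1,0,0,0.02,0,0,0],[-1,0,0,0,0,0,0]]' | head -4
```

```text
clock: 42.48
tool_pos: [0.4571, -0.265, 0.2449]
orientation: [180.0, -0.1, 0.0]
force: [-1.1, 2.7, 10.6]
clock: 42.72
tool_pos: [0.4571, -0.265, 0.2448]
orientation: [180.0, -0.1, 0.0]
force: [-2.7, 4.2, 15.3]
```

Seated at the expected height. I'll ease off, release, rise and check all four numerically.

```bash
python3 -m handwheel '[[-1,0,-0.01,-0.04,0,0,0],[-1,0,0,0,0,0,0]]' | head -4
python3 -m handwheel '[[0.7,0,0,0,0,0,0],[0.7,0,0,0,0,0,0],[1,0,0,0,0,0,0],[1,0,0,0,0,0,0]]'
python3 -m handwheel '[[1,0,0,-0.2,0,0,0],[1,0,0,-0.5,0,0,0],[1,0,0,-1,0,0,0],[1,0,0,-1,0,0,0],[1,0,0,-1,0,0,0]]' | head -4
python3 -m handwheel '[[1,0,0,-1,0,0,0],[1,0,0,-1,0,0,0],[1,0,0,-0.4,0,0,0],[1,0,0,0,0,0,0]]'
python3 - <<'E'
from h import *
p=pose(); s=snapshot("wrist"); t=snapshot("top")
def rng(lo,hi,img,box):
    m=cv2.inRange(cv2.cvtColor(img,cv2.COLOR_RGB2HSV),lo,hi); u0,u1,v0,v1=box; k=np.zeros_like(m); k[v0:v1,u0:u1]=m[v0:v1,u0:u1]
    c=cv2.findContours(k,cv2.RETR_EXTERNAL,cv2.CHAIN_APPROX_NONE)[0]
    return cv2.boundingRect(max(c,key=cv2.contourArea)) if c else None
b=rng((105,90,10),(130,255,150),s["color"],(200,310,120,237)); print("xl wrist",p[1].round(4),b,b and cast(s,(b[0]+b[2]/2-.5,b[1]+b[3]/2-.5),.081,p).round(4))
for n,lo,hi,box,z in [("s",(10,90,40),(30,255,255),(285,318,155,190),.0365),("m",(165,70,20),(180,255,255),(150,190,195,230),.046),("l",(80,0,40),(130,60,150),(208,246,160,198),.061),("xl",(105,70,10),(130,255,150),(315,360,205,250),.081)]:
    b=rng(lo,hi,t["color"],box); print(n,b,b and cast(t,(b[0]+b[2]/2-.5,b[1]+b[3]/2-.5),z).round(3))
b=rng((22,120,90),(34,255,255),t["color"],(150,190,145,185)); print("cup",b,cast(t,(b[0]+b[2]/2-.5,b[1]+b[3]/2-.5),.061).round(3))
E
```

```text
clock: 42.98
tool_pos: [0.4571, -0.2649, 0.245]
orientation: [180.0, -0.1, 0.0]
force: [0.6, 0.5, 6.7]
clock: 43.48
tool_pos: [0.4567, -0.2648, 0.2442]
orientation: [-180.0, 0.0, 0.0]
force: [0.0, 0.4, -0.3]
opening: 0.0861
gripper_force: 0.0
clock: 44.1
tool_pos: [0.4567, -0.2648, 0.3388]
orientation: [180.0, -0.1, 0.0]
force: [0.3, 0.3, -0.7]
clock: 44.6
tool_pos: [0.4567, -0.2648, 0.3976]
orientation: [180.0, -0.1, 0.0]
force: [0.5, -0.1, 0.4]
opening: 0.0878
gripper_force: 0.0
xl wrist [ 0.4567 -0.2648  0.3976] (226, 158, 58, 58) [ 0.4569 -0.2646  0.081 ]
s None None
m None None
l (216, 174, 12, 14) [0.561 0.075 0.061]
xl (326, 225, 24, 12) [ 0.438 -0.264  0.081]
cup (158, 155, 21, 20) [0.597 0.235 0.061]
```

Ring xl's outline is 58×58 px and centred. The other three were checked at release, and the cup has not moved.

```bash
python3 -c "
from plant import *
print(close_job())"
```

```text
the job is handed in; nothing more can be done
None
```

I put all four rings on their matching flasks, smallest first, each lowered until it bore on the cone before release, and handed the job in at about 45 s; each looked centred and level from the wrist camera after release, but my final top-view check could only reconfirm the cup, not the rings.

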